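# Press home and lock the load plug on a test box

## Task

On the test box with the blue plug, press the plug down fully home, then turn its lock collar clockwise until the stripe on the orange tab points at the white locked mark on the box. Leave the green-plug box locked as it is and do not disturb the other things on the bench.

Things in the scene. Friction and masses are not known exactly. Their poses are not given: they have to be found in the camera images.
- test_box: The test box to be made ready (blue plug): grey box 180 x 180 mm fixed to the bench, top face 50 mm above it. Origin: centre of its underside; z up. In the middle of its top is an upright round plug (blue finned head, 49 mm wide) ringed by an aluminium lock collar with one orange tab. The white locked mark lies in the box's own -x direction from the collar's axis.
- test_axis (a point): point on the vertical turning axis of that collar and plug, 54 mm above the bench (underside of the collar, which is 72 mm wide and reaches from 54 to 70 mm above the bench)
- test_mark (a point): middle of the white locked mark (18 x 6 mm bar) on the box top, 79.5 mm from the axis
- test_tab (a point): point on the top of the orange tab's centreline, 55 mm from the axis, 90 mm above the bench; turns with the collar. The tab is radial, 14 mm wide, with a white stripe; it reaches from 28 to 71 mm from the axis and from 54 to 90 mm above the bench
- test_collar (a joint): angle of the collar in rad, growing clockwise seen from above; 1.5 = tab's stripe points at the locked mark; stops at 0 and 2.1 (it can turn past the mark, and back). Stiff: about 3 N at the tab; stays where it is left
- test_plug_top (a point): centre of the plug's flat top, 49 mm wide; 103 mm above the bench when raised fully, 91 mm when home
- test_plug (a joint): how far the plug is pushed down, m: 0 = fully raised, 0.012 = home against its stop. Takes about 6 N to push; stays where it is left
- spare_box: The other test box (green plug), already locked: leave it so: grey box 180 x 180 mm fixed to the bench, top face 50 mm above it. Origin: centre of its underside; z up. In the middle of its top is an upright round plug (green finned head, 49 mm wide) ringed by an aluminium lock collar with one orange tab. The white locked mark lies in the box's own -x direction from the collar's axis.
- spare_axis (a point): point on the vertical turning axis of that collar and plug, 54 mm above the bench (underside of the collar, which is 72 mm wide and reaches from 54 to 70 mm above the bench)
- spare_mark (a point): middle of the white locked mark (18 x 6 mm bar) on the box top, 79.5 mm from the axis
- spare_tab (a point): point on the top of the orange tab's centreline, 55 mm from the axis, 90 mm above the bench; turns with the collar. The tab is radial, 14 mm wide, with a white stripe; it reaches from 28 to 71 mm from the axis and from 54 to 90 mm above the bench
- spare_collar (a joint): angle of the collar in rad, growing clockwise seen from above; 1.5 = tab's stripe points at the locked mark; stops at 0 and 2.1 (it can turn past the mark, and back). Stiff: about 3 N at the tab; stays where it is left
- spare_plug_top (a point): centre of the plug's flat top, 49 mm wide; 103 mm above the bench when raised fully, 91 mm when home
- spare_plug (a joint): how far the plug is pushed down, m: 0 = fully raised, 0.012 = home against its stop. Takes about 6 N to push; stays where it is left
- bottle: white squeeze bottle with black cap, 68 mm wide, 170 tall; loose bystander, origin at the centre of its underside
- solder_reel: steel-grey reel standing on its flange, 60 mm wide, 40 tall; loose bystander, origin at the centre of its underside
- screwdriver: red-handled screwdriver, about 200 mm long, lying on the bench to the robot's right; loose bystander
- meter: yellow hand multimeter lying flat, 150 x 75 x 35 mm; loose bystander, origin at the centre of its underside
- parts_tray: green divided parts tray, 140 x 100 x 30 mm; loose bystander, origin at the centre of its underside
- mug: white mug, 80 mm wide, 90 tall; loose bystander, origin at the centre of its underside

How it is judged:
By the outcome, as a careful person would: the job done as asked, in the order asked, and still so for the second after the job is handed in, with the robot touching nothing.
It also fails if it takes over 45 s, if anything falls off the work surface, if the arm or the gripper's body presses on something with over 40 N, if the wrist force passes 120 N, or if a joint passes its speed limit or range.

## Robot

A 6-joint arm with a two-finger parallel gripper is mounted at the origin on the work surface. World frame = base frame: x ahead of the robot, y to its left, z up, the work surface at z = 0. Lengths are in m, angles in degrees, forces in N, time in s.
With the tool pointing down it reaches from about 0.35 to 0.875 m from the base axis. Payload 4.2 kg.
Tool frame: the origin (TCP) lies on the mounting face of the last link; the fingertips stand 182 mm ahead of it and the grasp point (between the pads) lies 164 mm ahead of it (r.tcp_to_grasp is the distance from the TCP to the grasp point, in m); z points along the fingers, y is the line along which they close (so a half turn about z gives the same grasp; the last joint's range is limited). The gripper opens to 87 mm and grips with 3 to 60 N. Pads are 19 mm wide; open, the fingers measure 117 mm over their backs; the gripper's body (75 mm by 190 mm) begins 51 mm behind the grasp point.
Start: joints at [-50.615, 22.042, 0.453, 0, -68.411, -14.817], TCP at [0.26, -0.568, 0.405] pointing down, gripper open.
Joint ranges: [-179.83, 179.83], [-69.29, 118.12], [-61.27, 80.66], [-181.25, 117.63], [-171.15, -9.14], [-177.46, 177.46]. Speed limits (degrees/s): [159.86, 159.86, 180, 180, 180, 180].

## Interface

Orientations are given as a 3x3 rotation matrix whose columns are the frame's x, y, z axes.
In Python, from station import sense, eyes, r gives the robot as it stands.
- The arm moves only by the tool jog_arm, never from a script. Its argument "increments" is a list of rows, each a list of 4 numbers: the shift along the tool's x, y, z normalised to -1 to 1, where 1 is 0.02 m, then the turn about the tool's z normalised to -1 to 1, where 1 is 0.08 rad. A call has 1 to 10 rows; each row shifts and turns the commanded pose from where the row before left it, along the tool's axes as they then stand; what a row does not reach is not made up. A row lasts 1/10 s, in which the tool goes at most 50 mm and 8.59 degrees, less where a joint would pass 70% of its speed; a pose out of reach is approached as far as the arm can. A call with a number of a shift or a turn outside -1 to 1 is refused whole. A call with a gripper value outside its range is refused whole. "grip" is the finger opening in mm, from 0 to 87, set as the call begins (left out, the last holds). The fingers move at their own pace and stop on an object; the grip force is fixed at half the most. Time passes only in rows, so rows that do not move let the fingers close. It gives the time, the measured TCP pose, the force, the opening and the grip force at its end, in the units of the state.
- sense(): the state, without advancing time (a new reading comes with each control period).
- eyes.capture(name): name is "side" or "top" or "wrist"; returns the picture (420x560x3 uint8, blue, green, red); there is no depth.
- eyes.get_calibration(name): a dict with "camera_matrix" (3x3 intrinsics, pixels), "R" (3x3) and "t" (3): a world point X has camera coordinates R X + t; the wrist camera has in their place "T_tool_cam" (4x4, takes a point from camera to tool coordinates, whose origin is the TCP and whose axes are the flange's). Camera axes: x right, y down, z forward; pixel columns grow to the right and rows downward; lengths in m; the calibration is good to about 2 mm. A picture is of the moment at which its call begins: read the wrist's pose just before it. get_calibration takes no time and is no camera call.
- r.finish_job(): hands the job in; it is judged then, once.
Trained networks look in the newest picture that a camera, given by its name, has taken for a name from the list of things; names that differ only in an ending like _2 or _b are one class to them, and where a whole thing is asked for, a point or a joint stands for the part that bears it (a point fixed in the world has none). Each returns a list of dicts, best first, with "conf" (0 to 1); they miss things now and then, are a little off and sometimes report something else, mostly with a low value. They report only what shows in the picture. A call takes as long as a camera call.
- eyes.spot_in(camera, name): "centre" ([x, y, z] in m, in world coordinates, good to about 4 mm: the middle of the surface that is visible of it).
- eyes.outline_of(camera, name): "mask" (420x560 bool, what is visible of it).
The state is a dict: "time_s": time; "joints": joint angles; "joint_velocities": joint speeds; "effort": joint torques, N m; "tcp_pos": TCP position; "ee_rot": TCP orientation; "wrist_force": force on the tool from outside, world axes, zero at the start; "moment": the same for the moment, N m; "gripper_width": opening from 0.0 (shut) to 1.0 (fully open); "gripper_force": force on a finger pad.
Only numpy, scipy, OpenCV 4.12 (cv2) and the standard library are available. Lean on these libraries where they do the work, as an engineer would, in place of code of your own. Each camera call takes 0.05 s, during which the arm holds its last target. There are 200 camera calls.

## Working session

There is one attempt and no reset: what is moved stays moved. The work goes in short steps, Python scripts to look and compute and a tool call to move; the robot and the scene stay as the last step left them, time stands still between calls to the robot, and variables do not carry over. Pictures are saved under pics/ and viewed, at most 10 in all, crops included, and the job is handed in when it is done.

Besides the shell and the picture viewer there is one more tool, called after "Request:" as a command line: name --pt "numbers of a row" for each row, then --argument value for the rest. jog_arm: Moves the arm, as the interface text tells. Its arguments: {"type":"object","properties":{"increments":{"type":"array"},"grip":{"type":"number"}},"required":["increments"]}

```bash
mkdir -p pics; cat > h.py <<'E'
import numpy as np, cv2
from station import sense, eyes, r
def pix2z(cam,u,v,z):
    c=eyes.get_calibration(cam);K=np.array(c["camera_matrix"]);R=np.array(c["R"]);t=np.array(c["t"])
    o=-R.T@t;d=R.T@np.linalg.solve(K,[u,v,1]);return o+d*(z-o[2])/d[2]
def proj(cam,X):
    c=eyes.get_calibration(cam);K=np.array(c["camera_matrix"]);p=K@(np.array(c["R"])@X+np.array(c["t"]));return p[:2]/p[2]
E
python3 - <<'E'
from h import *
s=sense();print(s["time_s"],s["tcp_pos"],np.round(s["ee_rot"],3).tolist(),s["wrist_force"])
for c in("top","side"): cv2.imwrite(f"pics/{c}0.png",eyes.capture(c))
for n in("test_box","test_plug_top","test_tab","test_mark","spare_plug_top","spare_tab","spare_mark","bottle","solder_reel","mug","meter","parts_tray","screwdriver"):
    for c in ("top","side"):
        print(n,c,[(np.round(d["centre"],3).tolist(),round(d["conf"],2)) for d in eyes.spot_in(c,n)[:3]])
E
```

```text
0.0 [ 0.25981344 -0.56821609  0.40364422] [[-0.91, -0.416, -0.001], [-0.416, 0.91, 0.002], [0.0, 0.002, -1.0]] [-0.16256099  0.97006836  0.16601957]
test_box top [([0.577, -0.161, 0.05], 0.64), ([0.57, 0.208, 0.045], 0.25), ([0.559, -0.179, 0.066], 0.18)]
test_box side [([0.568, -0.133, 0.051], 0.91)]
test_plug_top top [([0.586, -0.164, 0.104], 0.5), ([0.557, 0.199, 0.069], 0.4)]
test_plug_top side [([0.584, -0.153, 0.096], 0.62)]
test_tab top [([0.566, -0.171, 0.066], 0.8), ([0.561, 0.197, 0.07], 0.6), ([0.576, 0.439, 0.034], 0.46)]
test_tab side [([0.566, -0.159, 0.072], 0.59)]
test_mark top [([0.575, -0.158, 0.049], 0.59)]
test_mark side [([0.566, -0.138, 0.049], 0.87)]
spare_plug_top top [([0.573, 0.213, 0.092], 0.57), ([0.563, 0.205, 0.052], 0.31)]
spare_plug_top side [([0.579, 0.221, 0.094], 0.88)]
spare_tab top [([0.559, 0.198, 0.07], 0.84)]
spare_tab side [([0.545, 0.21, 0.07], 0.58), ([0.567, -0.159, 0.069], 0.54)]
spare_mark top [([0.563, 0.206, 0.051], 0.72), ([0.556, 0.2, 0.07], 0.7)]
spare_mark side [([0.402, 0.437, 0.034], 0.75), ([0.565, 0.24, 0.05], 0.57), ([0.352, -0.295, 0.022], 0.31)]
bottle top [([0.756, 0.057, 0.111], 0.58), ([0.579, -0.159, 0.049], 0.34)]
bottle side [([0.763, 0.08, 0.092], 0.56)]
solder_reel top [([0.755, 0.059, 0.114], 0.67), ([0.756, -0.111, 0.041], 0.65)]
solder_reel side [([0.752, -0.102, 0.037], 0.87), ([0.578, 0.22, 0.093], 0.3)]
mug top [([0.394, 0.462, 0.038], 0.6)]
mug side [([0.396, 0.434, 0.036], 0.72)]
meter top [([0.576, 0.442, 0.035], 0.95), ([0.578, -0.16, 0.1], 0.39)]
meter side [([0.577, 0.448, 0.04], 0.56), ([0.581, -0.149, 0.097], 0.55), ([0.561, 0.241, 0.052], 0.48)]
parts_tray top [([0.493, -0.453, 0.007], 0.81)]
parts_tray side []
screwdriver top [([0.356, -0.308, 0.028], 0.77)]
screwdriver side [([0.356, -0.298, 0.024], 0.58), ([0.49, -0.448, 0.015], 0.47)]
```

View pics/top0.png

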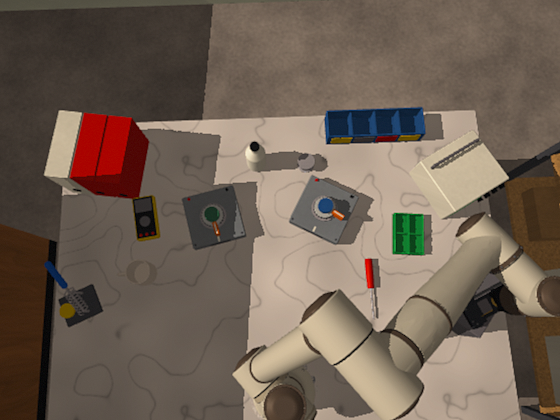

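View pics/side0.png

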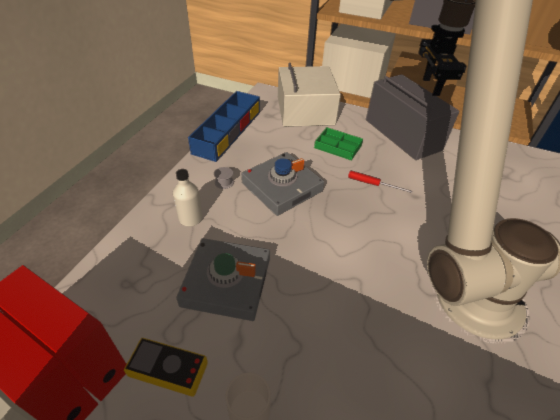

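Top view: the blue-plug box is at about (322,210), with its orange tab at (338,214) and a white mark near (313,229). The green box is at (213,215), with the bottle at (255,153) and reel at (307,162) behind. I'll enlarge the blue-plug box.

```bash
python3 - <<'E'
from h import *
a=cv2.imread("pics/top0.png")[165:255,280:370];b=cv2.imread("pics/side0.png")[145:215,235:330]
a=cv2.resize(a,(400,400),interpolation=cv2.INTER_CUBIC);b=cv2.resize(b,(400,295),interpolation=cv2.INTER_CUBIC)
o=np.zeros((400,800,3),np.uint8);o[:,:400]=a;o[:295,400:]=b;cv2.imwrite("pics/c1.png",o)
E
```

```text
(no output)
```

View pics/c1.png

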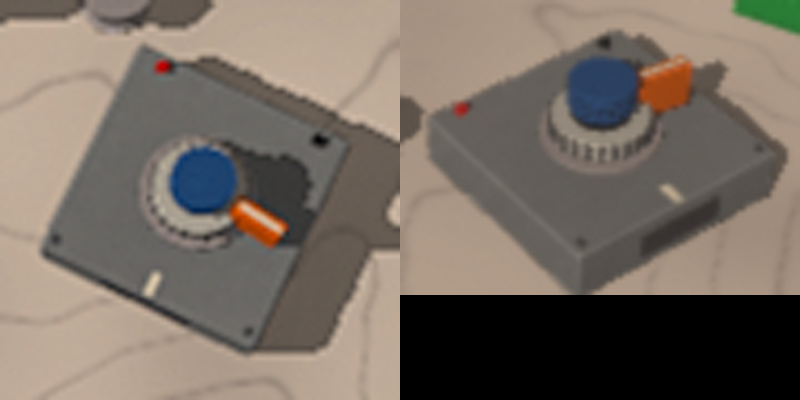

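The crop shows the plug raised, with its top at (325.7,205.7) in the full top picture. The mark is at (314.2,228.9) and the tab stripe runs from (334,211.4) to (343.7,217.4). Now I'll turn these into world positions.

```bash
python3 - <<'E'
from h import *
P=pix2z("top",325.3,205.3,.103);M=pix2z("top",313.8,228.5,.05)
A=pix2z("top",333.6,211,.09);B=pix2z("top",343.3,217,.09)
print(P,M,A,B)
d=M-P;print("mark dist",np.hypot(*d[:2]),"mark ang",np.degrees(np.arctan2(d[1],d[0])))
for n,a,b in(("AB",A,B),("PB",P,B)):
    d=b-a;print(n,np.hypot(*d[:2]),np.degrees(np.arctan2(d[1],d[0])))
# side: crop 400/95=4.21
k=4.21
for n,u,v,z in(("plug",602,75,.103),("mark",672,193,.05),("stripe in",640,74,.09),("stripe out",688,60,.09)):
    print(n,pix2z("side",235+(u-400)/k-.4,145+v/k-.4,z))
E
```

```text
[ 0.58235792 -0.16238411  0.103     ] [ 0.5165989  -0.12535194  0.05      ] [ 0.56510353 -0.19005182  0.09      ] [ 0.54370573 -0.22047835  0.09      ]
mark dist 0.07546940089700462 mark ang 150.61397868636607
AB 0.03719730692389958 -125.11724615123946
PB 0.06977774385060784 -123.63725517616248
plug [ 0.5869614  -0.16319743  0.103     ]
mark [ 0.51721967 -0.1267632   0.05      ]
stripe in [ 0.568957   -0.19085087  0.09      ]
stripe out [ 0.54386373 -0.22018001  0.09      ]
```

Request:
jog_arm --pt "-0.5 0.25 0 0" --pt "-1 0.5 0 0" --pt "-1 0.5 0 0" --pt "-1 0.5 0 0" --pt "-1 0.5 0 0" --pt "-1 0.5 0 0" --pt "-1 0.5 0 0" --pt "-1 0.5 0 0" --pt "-1 0.5 0 0" --pt "-1 0.5 0 0" --grip 0

```text
time_s: 2.4
tcp_pos: [0.3939, -0.4016, 0.4049]
ee_rot: [[-0.909, -0.416, 0.0], [-0.416, 0.909, 0.0], [-0.0, -0.0, -1.0]]
wrist_force: [0.2, -0.2, 0.3]
gripper_width: 0.176
gripper_force: 0.0
```

Request:
jog_arm --pt "-1 0.5 0 0" --pt "-1 0.5 0 0" --pt "-1 0.5 0 0" --pt "-1 0.5 0 0" --pt "-1 0.5 0 0" --pt "-1 0.5 0 0" --pt "-1 0.5 0 0" --pt "-1 0.5 0 0" --pt "-0.5 0.25 0 0" --pt "0 0 0 0"

```text
time_s: 3.4
tcp_pos: [0.5131, -0.2538, 0.4047]
ee_rot: [[-0.909, -0.418, 0.0], [-0.418, 0.909, 0.0], [-0.0, 0.0, -1.0]]
wrist_force: [-0.1, 0.9, -0.0]
gripper_width: 0.003
gripper_force: 0.0
```

```bash
cat >> h.py <<'E'
def wpose():
    s=sense();T=np.eye(4);T[:3,:3]=s["ee_rot"];T[:3,3]=s["tcp_pos"]
    return T@np.array(eyes.get_calibration("wrist")["T_tool_cam"])
def wpix(W,u,v,z):
    K=np.array(eyes.get_calibration("wrist")["camera_matrix"]);d=W[:3,:3]@np.linalg.solve(K,[u,v,1]);o=W[:3,3];return o+d*(z-o[2])/d[2]
E
python3 - <<'E'
from h import *
W=wpose();np.save("W1.npy",W);s=sense();print(s["time_s"],s["tcp_pos"],np.round(s["joints"],1),s["wrist_force"])
cv2.imwrite("pics/w1.png",eyes.capture("wrist"))
for n in("test_plug_top","test_tab","test_mark"):print(n,[(np.round(d["centre"],3).tolist(),round(d["conf"],2)) for d in eyes.spot_in("wrist",n)[:3]])
E
```

```text
3.4 [ 0.5130801  -0.25377372  0.40470024] [-10.1  16.9  -7.1  -0.  -65.9 -55.2] [-0.05130314  0.852177   -0.04031469]
test_plug_top []
test_tab [([0.555, -0.199, 0.073], 0.73)]
test_mark [([0.536, -0.194, 0.054], 0.72), ([0.601, 0.126, 0.016], 0.15)]
```

View pics/w1.png

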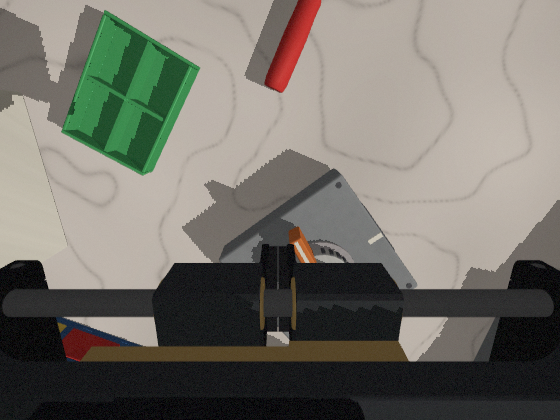

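The wrist picture shows the tab at (300,240) and the mark at (376,239), while the gripper hides the plug. I'll move on so the box clears the fingers.

Request:
jog_arm --pt "-0.6 0.28 0 0" --pt "-1 0.3 0 0" --pt "-1 0.3 0 0" --pt "-1 0.3 0 0" --pt "-1 0.3 0 0" --pt "-1 0.3 0 0" --pt "-1 0.3 0 0" --pt "-1 0.3 0 0" --pt "-0.6 0.3 0 0" --pt "0 0 0 0"

```text
time_s: 4.6
tcp_pos: [0.6406, -0.1363, 0.404]
ee_rot: [[-0.909, -0.418, -0.001], [-0.418, 0.909, 0.0], [0.001, 0.0, -1.0]]
wrist_force: [-0.6, -0.5, -0.3]
gripper_width: 0.006
gripper_force: 0.0
```

```bash
python3 - <<'E'
from h import *
W=wpose();np.save("W2.npy",W);s=sense();print(s["time_s"],s["tcp_pos"],np.round(s["joints"],1),s["wrist_force"])
cv2.imwrite("pics/w2.png",eyes.capture("wrist"))
for n in("test_plug_top","test_tab","test_mark"):print(n,[(np.round(d["centre"],3).tolist(),round(d["conf"],2)) for d in eyes.spot_in("wrist",n)[:3]])
E
```

```text
4.6 [ 0.64062685 -0.13625186  0.40403267] [  2.1  25.    5.   -0.  -70.  -67.4] [-0.6098773  -0.52772509 -0.25401274]
test_plug_top [([0.586, -0.16, 0.098], 0.86)]
test_tab [([0.567, -0.182, 0.071], 0.62)]
test_mark [([0.581, -0.168, 0.054], 0.79)]
```

View pics/w2.png

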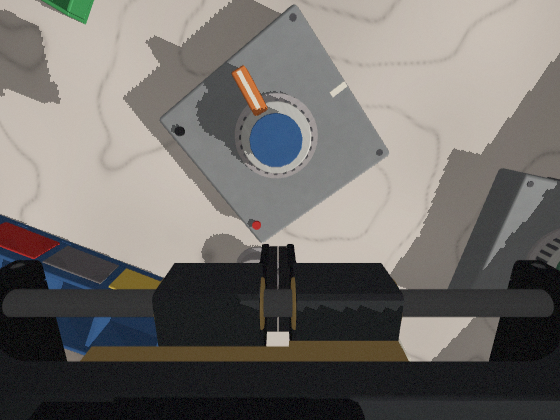

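The wrist view is clear. The plug is at (276,140), the mark at (338,89), and the tab stripe runs from (238,68) to (261,110). I'll segment by colour to get accurate centres.

```bash
cat >> h.py <<'E'
def seg(im,W,zp,skip=()):
    hsv=cv2.cvtColor(im,cv2.COLOR_BGR2HSV);o={}
    box=np.zeros(im.shape[:2],bool);box[5:235,150:400]=1
    m=cv2.inRange(hsv,(100,120,60),(125,255,255))*box.astype(np.uint8)
    n,l,st,c=cv2.connectedComponentsWithStats(m);k=1+st[1:,4].argmax()
    pts=cv2.findContours((l==k).astype(np.uint8),0,2)[0][0];o["plug"]=cv2.minEnclosingCircle(pts)
    m=cv2.inRange(hsv,(3,150,90),(18,255,255))*box.astype(np.uint8)
    n,l,st,c=cv2.connectedComponentsWithStats(m);o["tabblobs"]=[(c[i].round(1).tolist(),int(st[i,4])) for i in range(1,n) if st[i,4]>20]
    ys,xs=np.where(m>0);hull=cv2.convexHull(np.stack([xs,ys],1).astype(np.int32))
    hm=np.zeros(m.shape,np.uint8);cv2.fillConvexPoly(hm,hull,1)
    w=cv2.inRange(hsv,(0,0,150),(30,110,255))*hm
    n,l,st,c=cv2.connectedComponentsWithStats(w);k=1+st[1:,4].argmax();p=np.argwhere(l==k)[:,::-1].astype(np.float32)
    vx,vy,x0,y0=cv2.fitLine(p,2,0,.01,.01).ravel();t=(p-[x0,y0])@[vx,vy]
    o["stripe"]=[[x0+vx*t.min(),y0+vy*t.min()],[x0+vx*t.max(),y0+vy*t.max()]]
    return o
E
python3 - <<'E'
from h import *
im=cv2.imread("pics/w2.png");W=np.load("W2.npy");o=seg(im,W,.103);print(o)
P=wpix(W,*o["plug"][0],.103);Pe=wpix(W,o["plug"][0][0]+o["plug"][1],o["plug"][0][1],.103);print("plug",P,"r",np.linalg.norm(P-Pe))
s=[wpix(W,*q,.09) for q in o["stripe"]];print("stripe",s)
g=cv2.cvtColor(im,cv2.COLOR_BGR2GRAY);w=np.zeros_like(g);w[75:103,322:352]=(g[75:103,322:352]>165)
n,l,st,c=cv2.connectedComponentsWithStats(w);k=1+st[1:,4].argmax();print(c[k],st[k])
M=wpix(W,*c[k],.05);print("mark",M)
f=lambda d:(np.hypot(d[0],d[1]),np.degrees(np.arctan2(d[1],d[0])))
print("mark",f(M-P));print("tab ends",[f(q-P) for q in s], "dir",f(s[1]-s[0]))
mk=np.argwhere(l==k)[:,::-1].astype(np.float32);v=cv2.fitLine(mk,2,0,.01,.01).ravel()
q=wpix(W,c[k][0]+10*v[0],c[k][1]+10*v[1],.05);print("mark dir",f(q-M))
# box corner screws -> box centre at z=.05
scr=[(292.5,17),(379,152.5),(256,225),(180,131)]
S=np.array([wpix(W,*p,.05) for p in scr]);print("screws",S.round(4).tolist(),"mean",S.mean(0))
print("edge dirs",[f(S[(i+1)%4]-S[i]) for i in range(4)])
E
```

```text
{'plug': ((275.74871826171875, 139.47036743164062), 26.52815055847168), 'tabblobs': [([249.6, 90.7], 550)], 'stripe': [[np.float32(237.96812), np.float32(70.478226)], [np.float32(258.3401), np.float32(108.277756)]]}
plug [ 0.58639521 -0.16391953  0.103     ] r 0.024011836434598623
stripe [array([ 0.54690003, -0.21895567,  0.09      ]), array([ 0.56853928, -0.18976019,  0.09      ])]
[342.38277512  85.16746411] [330  75  22  22 209]
mark [ 0.51248198 -0.12312657  0.05      ]
mark (np.float64(0.08442293286851459), np.float64(151.10554309040995))
tab ends [(np.float64(0.06774101825358886), np.float64(-125.66408173391439)), (np.float64(0.031409769752730535), np.float64(-124.64452875631096))] dir (np.float64(0.03634051922415543), np.float64(53.45471190418211))
mark dir (np.float64(0.009525250880328255), np.float64(157.14073110822648))
screws [[0.4788, -0.1957, 0.05], [0.5559, -0.0545, 0.05], [0.689, -0.1427, 0.05], [0.6249, -0.2589, 0.05]] mean [ 0.58714884 -0.16294489  0.05      ]
edge dirs [(np.float64(0.160931426274917), np.float64(61.36439997149635)), (np.float64(0.15967381075747156), np.float64(-33.53751324864504)), (np.float64(0.13271432873490047), np.float64(-118.8916104659798)), (np.float64(0.15916546281339375), np.float64(156.61814755045205))]
```

Request:
jog_arm --pt "1 0 0.3 0" --pt "1 0 0.8 0" --pt "1 -0.1 1 0" --pt "0.05 0 1 0" --pt "0 0 1 0" --pt "0 0 0.8 0" --pt "0 0 0.4 0" --pt "0 0 0.2 0" --pt "0 0 0 0"

```text
time_s: 5.7
tcp_pos: [0.5846, -0.1655, 0.2949]
ee_rot: [[-0.91, -0.415, 0.0], [-0.415, 0.91, -0.0], [0.0, -0.0, -1.0]]
wrist_force: [-0.1, 0.3, 0.3]
gripper_width: 0.006
gripper_force: 0.0
```

Request:
jog_arm --pt "0 0 0.3 0" --pt "0 0 0.2 0" --pt "0 0 0.2 0" --pt "0 0 0.2 0" --pt "0 0 0.1 0" --pt "0 0 0 0"

```text
time_s: 6.3
tcp_pos: [0.5848, -0.1652, 0.2751]
ee_rot: [[-0.909, -0.416, 0.0], [-0.416, 0.909, -0.0], [-0.0, -0.0, -1.0]]
wrist_force: [-0.8, 1.0, 3.8]
gripper_width: 0.003
gripper_force: 1.6
```

Request:
jog_arm --pt "0 0 0.1 0" --pt "0 0 0.05 0" --pt "0 0 0 0"

```text
time_s: 6.6
tcp_pos: [0.5847, -0.1652, 0.2736]
ee_rot: [[-0.909, -0.416, 0.001], [-0.416, 0.909, -0.001], [-0.001, -0.001, -1.0]]
wrist_force: [-3.0, 1.8, 9.8]
gripper_width: 0.003
gripper_force: 5.2
```

Request:
jog_arm --pt "0 0 0.05 0" --pt "0 0 0.05 0" --pt "0 0 0 0"

```text
time_s: 6.9
tcp_pos: [0.5847, -0.1651, 0.2735]
ee_rot: [[-0.909, -0.417, 0.001], [-0.417, 0.909, -0.001], [-0.001, -0.002, -1.0]]
wrist_force: [-6.5, 3.8, 17.7]
gripper_width: 0.004
gripper_force: 9.3
```

The plug stopped moving while the force rose to 17.7 N, with the fingertips at 91.5 mm, so it's home. Next I'll lift and line up over the tab.

Request:
jog_arm --pt "0 0 -0.5 0" --pt "0 0 -1 0" --pt "0 0 -1 0" --pt "0.8 -0.5 0 0" --pt "0.9 -0.5 0 0" --pt "0.8 -0.5 0 0" --pt "0 0 0 -0.6" --pt "0 0 0 -1" --pt "0 0 0 -1" --pt "0 0 0 -1" --grip 50

```text
time_s: 7.9
tcp_pos: [0.5504, -0.2147, 0.3184]
ee_rot: [[-0.753, -0.658, -0.003], [-0.658, 0.753, 0.001], [0.002, 0.002, -1.0]]
wrist_force: [-1.0, -0.2, 0.4]
gripper_width: 0.574
gripper_force: 0.0
```

Request:
jog_arm --pt "0 0 0 -1" --pt "0 0 0 -1" --pt "0 0 0 -1" --pt "0 0 0 0"

```text
time_s: 8.3
tcp_pos: [0.5506, -0.2145, 0.3185]
ee_rot: [[-0.578, -0.816, -0.002], [-0.816, 0.578, 0.0], [0.001, 0.002, -1.0]]
wrist_force: [-0.2, 0.9, -0.8]
gripper_width: 0.572
gripper_force: 0.0
```

```bash
python3 - <<'E'
from h import *
s=sense();print(s["time_s"],s["tcp_pos"],s["ee_rot"],s["wrist_force"],s["joints"])
R=np.array(s["ee_rot"]);P=np.array([.5862,-.1637]);a=np.radians(-125.2);T=P+.06*np.array([np.cos(a),np.sin(a)])
print(np.degrees(np.arctan2(R[1,0],R[0,0])),R.T@np.append(T-s["tcp_pos"][:2],0)/.02)
cv2.imwrite("pics/t1.png",cv2.resize(eyes.capture("top")[165:255,280:370],(540,540),interpolation=2))
cv2.imwrite("pics/s1.png",cv2.resize(eyes.capture("side")[120:220,230:340],(594,540),interpolation=2))
E
```

```text
8.3 [ 0.55062421 -0.21446945  0.3185352 ] [[-5.77530354e-01 -8.16365753e-01 -2.37651965e-03]
 [-8.16368632e-01  5.77530966e-01  4.89222058e-04]
 [ 9.73129558e-04  2.22265669e-03 -9.99997056e-01]] [-0.20884608  0.9427925  -0.77291687] [-5.59456994e+00  2.30090760e+01 -1.12950979e+01 -1.76723381e-02
 -5.58340761e+01 -2.96725966e+01]
-125.27704687426903 [-9.96381171e-02  9.86306811e-03 -7.50388035e-05]
```

View pics/s1.png

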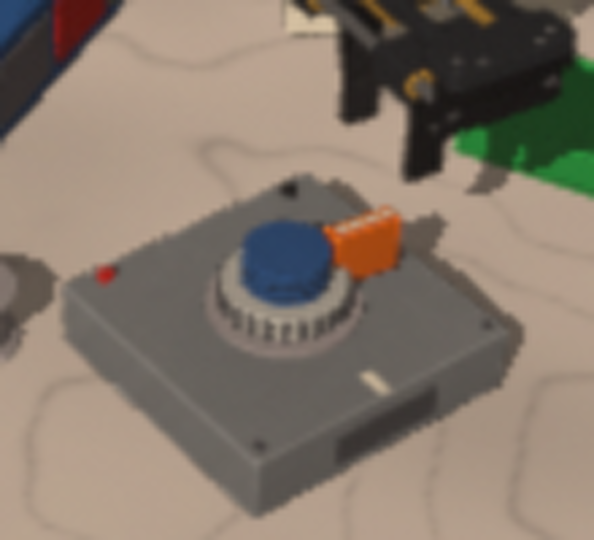

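The plug is now level with the tab top, so it's home, and the fingers straddle the tab. Now I'll go down and grip.

Request:
jog_arm --pt "-0.1 0 0.6 0" --pt "0 0 1 0" --pt "0 0 1 0" --pt "0 0 0.6 0" --pt "0 0 0.2 0" --pt "0 0 0 0"

```text
time_s: 9.0
tcp_pos: [0.5528, -0.2117, 0.2511]
ee_rot: [[-0.576, -0.817, -0.001], [-0.817, 0.576, 0.0], [0.001, 0.001, -1.0]]
wrist_force: [0.5, -0.3, 0.1]
gripper_width: 0.576
gripper_force: 0.0
```

Request:
jog_arm --pt "0 0 0 0" --pt "0 0 0 0" --pt "0 0 0 0" --pt "0 0 0 0" --pt "0 0 0 0" --grip 8

```text
time_s: 9.5
tcp_pos: [0.5528, -0.2117, 0.2521]
ee_rot: [[-0.576, -0.817, 0.001], [-0.817, 0.576, -0.0], [-0.0, -0.0, -1.0]]
wrist_force: [0.0, 0.6, -0.9]
gripper_width: 0.207
gripper_force: 0.0
```

Request:
jog_arm --pt "0 0 0 0" --pt "0 0 0 0" --pt "0 0 0 0"

```text
time_s: 9.8
tcp_pos: [0.5526, -0.2116, 0.2519]
ee_rot: [[-0.576, -0.817, -0.001], [-0.817, 0.576, 0.0], [0.0, 0.001, -1.0]]
wrist_force: [-1.4, 0.6, 1.2]
gripper_width: 0.155
gripper_force: 30.0
```

Request:
jog_arm --pt "-0.003 0.117 0 0.5" --pt "-0.003 0.117 0 0.5" --pt "-0.003 0.117 0 0.5" --pt "-0.003 0.117 0 0.5" --pt "-0.003 0.117 0 0.5" --pt "0 0 0 0"

```text
time_s: 10.4
tcp_pos: [0.5437, -0.2038, 0.2519]
ee_rot: [[-0.727, -0.687, -0.001], [-0.687, 0.727, 0.0], [0.0, 0.001, -1.0]]
wrist_force: [-2.6, 1.2, 2.8]
gripper_width: 0.16
gripper_force: 30.0
```

Request:
jog_arm --pt "-0.003 0.117 0 0.5" --pt "-0.009 0.234 0 1" --pt "-0.009 0.234 0 1" --pt "-0.009 0.234 0 1" --pt "-0.009 0.234 0 1" --pt "-0.009 0.234 0 1" --pt "-0.009 0.234 0 1" --pt "-0.009 0.234 0 1" --pt "-0.003 0.117 0 0.5" --pt "0 0 0 0"

```text
time_s: 11.4
tcp_pos: [0.528, -0.1701, 0.2518]
ee_rot: [[-0.993, -0.118, -0.001], [-0.118, 0.993, 0.001], [0.001, 0.001, -1.0]]
wrist_force: [-3.8, 4.0, 5.0]
gripper_width: 0.156
gripper_force: 30.0
```

Request:
jog_arm --pt "-0.003 0.117 0 0.5" --pt "-0.009 0.234 0 1" --pt "-0.009 0.234 0 1" --pt "-0.009 0.234 0 1" --pt "-0.009 0.234 0 1" --pt "-0.003 0.117 0 0.5" --pt "0 0 0 0"

```text
time_s: 12.1
tcp_pos: [0.53, -0.1466, 0.2519]
ee_rot: [[-0.961, 0.278, -0.002], [0.278, 0.961, 0.001], [0.002, 0.001, -1.0]]
wrist_force: [-4.3, 6.6, 5.4]
gripper_width: 0.154
gripper_force: 30.0
```

```bash
python3 - <<'E'
from h import *
s=sense();R=np.array(s["ee_rot"]);p=np.array(s["tcp_pos"]);d=p[:2]-[.5862,-.1637]
print(s["time_s"],p,s["wrist_force"],s["moment"],"tool x ang",np.degrees(np.arctan2(R[1,0],R[0,0])),"tcp polar",np.hypot(*d),np.degrees(np.arctan2(d[1],d[0])),np.round(s["joints"],1))
E
```

```text
12.1 [ 0.52996998 -0.1465905   0.25186479] [-4.31622188  6.57072233  5.37298025] [1.93660541 1.07962826 0.21928246] tool x ang 163.87074057361724 tcp polar 0.0587754186059638 163.0762065160947 [ 1.400e+00  2.400e+01 -2.130e+01 -1.000e-01 -4.470e+01 -1.075e+02]
```

Request:
jog_arm --pt "-0.003 0.117 0 0.5" --pt "-0.009 0.234 0 1" --pt "-0.006 0.176 0 0.75" --pt "-0.003 0.105 0 0.45" --pt "0 0 0 0" --pt "0 0 0 0"

```text
time_s: 12.7
tcp_pos: [0.5348, -0.1348, 0.2519]
ee_rot: [[-0.879, 0.477, -0.001], [0.477, 0.879, 0.002], [0.002, 0.001, -1.0]]
wrist_force: [-4.4, 8.2, 6.2]
gripper_width: 0.158
gripper_force: 30.0
```

Request:
jog_arm --pt "0 0 0 0" --pt "0 0 0 0" --pt "0 0 0 0" --pt "0 0 -1 0" --pt "0 0 -1 0" --pt "0 0 -1 0" --pt "0 0 -1 0" --pt "0 0 -1 0" --pt "0 0 -1 0" --pt "0 0 0 0" --grip 45

```text
time_s: 13.7
tcp_pos: [0.536, -0.1362, 0.3747]
ee_rot: [[-0.878, 0.478, 0.007], [0.478, 0.878, -0.001], [-0.006, 0.003, -1.0]]
wrist_force: [0.3, -0.0, -0.0]
gripper_width: 0.515
gripper_force: 0.0
```

Request:
jog_arm --pt "-0.5 0 -0.5 0" --pt "-1 0 -0.5 0" --pt "-1 0 0 0" --pt "-1 0 0 0" --pt "-1 0 0 0" --pt "-1 0 0 0" --pt "-0.7 0 0 0" --pt "0 0 0 0" --pt "0 0 0 0"

```text
time_s: 14.6
tcp_pos: [0.6439, -0.1953, 0.3902]
ee_rot: [[-0.878, 0.479, -0.002], [0.479, 0.878, 0.0], [0.002, -0.001, -1.0]]
wrist_force: [-0.6, 0.7, -0.9]
gripper_width: 0.514
gripper_force: 0.0
```

```bash
python3 - <<'E'
from h import *
W=wpose();np.save("W3.npy",W);s=sense();print(s["time_s"],s["tcp_pos"])
im=eyes.capture("wrist");cv2.imwrite("pics/w3full.png",im)
cv2.imwrite("pics/w3.png",cv2.resize(im[0:200,150:400],(750,600),interpolation=cv2.INTER_CUBIC))
E
```

```text
14.6 [ 0.64387879 -0.19530948  0.39024428]
```

View pics/w3.png

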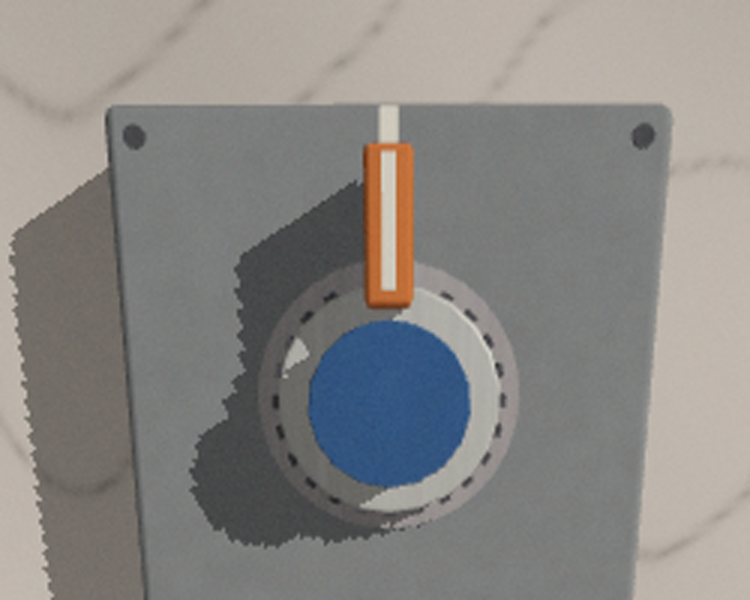

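The stripe (x≈389), the mark (x≈389) and the plug centre (x≈390) line up within a fraction of a degree. The gripper is clear of everything, so I'll hand in.

```bash
python3 -c "
from station import r
print(r.finish_job())"
```

```text
the job is handed in; nothing more can be done
None
```

The blue plug is pressed home, its lock collar is turned so the stripe points at the white mark, the arm touched nothing else, and the job is handed in at about 15 s; the hand-in gave no verdict.

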